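# Ink washes across the drawing table, order reversed

## Robot

A 7-joint arm with a two-finger parallel gripper is mounted at the origin on the work surface. World frame = base frame: x ahead of the robot, y to its left, z up, the work surface at z = 0. Lengths are in m, angles in rad, forces in N, time in s.
With the tool pointing down it reaches from about 0.4 to 0.875 m from the base axis. Payload 4.4 kg.
Tool frame: the origin (TCP) lies at the very end of the fingers, on their centre line; the grasp point (between the pads) lies 19 mm behind it; z points along the fingers, y is the line along which they close (so a half turn about z gives the same grasp; the last joint's range is limited). The gripper opens to 85 mm and grips with 20 to 120 N. Pads are 22 mm wide; open, the fingers measure 114 mm over their backs; the gripper's body (76 mm by 85 mm) begins 54 mm behind the grasp point. The pads swing forward as they close: fully open they stand 13 mm farther back than shut.
Start: joints at [1.284, 0.628, 0.038, 1.517, -0.027, 0.996, -0.02], TCP at [0.142, -0.634, 0.231] pointing down, gripper open.
Joint ranges: [-3.06, 3.06], [-0.37, 2.12], [-1.25, 1.32], [0.18, 2.47], [-1.1, 4.24], [0.23, 1.98], [-2.94, 2.94]. Speed limits (rad/s): [2.57, 2.57, 3.14, 3.14, 3.14, 3.14, 3.14].

## Interface

Orientations are given as a unit quaternion [x, y, z, w].
In Python, from rig import robot gives the robot as it stands.
- The arm moves only by the tool arm_command, never from a script. Its argument "moves" is a list of rows, each a list of 7 numbers: the shift along the world's x, y, z in cm, then the turn, a rotation vector about the world's x, y, z in degrees, then the opening, from 0 (shut) to 1 (fully open). A call has 1 to 8 rows; each row is the pose to reach, as a shift and turn from the pose commanded when the call began; what a row does not reach only later rows make up. A row lasts 1/12 s, in which the tool goes at most 41.7 mm and 7.16 degrees, less where a joint would pass 70% of its speed; a pose out of reach is approached as far as the arm can. A call with a gripper value outside its range is refused whole. The fingers move at their own pace and stop on an object; "grip_force" is the grip in N (left out, the last holds). Time passes only in rows, so rows that repeat a pose let the fingers close. It gives the time, the measured TCP pose, the force, the opening and the grip force at its end, in the units of the state.
- robot.get_obs(): the state, without advancing time (a new reading comes with each control period).
- robot.capture(name): name is "scene" or "top" or "wrist"; returns the picture (384x512x3 uint8, red, green, blue); there is no depth.
- robot.calibration(name): a dict with "vfov" (degrees; the focal length in pixels is half the picture's height over the tangent of half this angle, whatever the lens; pixels are square), "cx", "cy" (the principal point, pixels), "pose" (4x4, takes a point from camera to world coordinates). Camera axes: x right, y down, z forward; pixel columns grow to the right and rows downward; lengths in m; the calibration is good to about 2 mm. The wrist camera is an equidistant fisheye: a pixel r from the principal point sees the ray r / f radians off the axis. A picture is of the moment at which its call begins: read the wrist's pose just before it. calibration takes no time and is no camera call; for the wrist camera it gives the pose at the moment of the call.
- robot.sign_off(): hands the job in; it is judged then, once.
The state is a dict: "t": time; "q": joint angles; "joint_velocities": joint speeds; "joint_efforts": joint torques, N m; "position": TCP position; "ee_rot": TCP orientation; "wrist_force": force on the tool from outside, world axes, zero at the start; "ft_torque": the same for the moment, N m; "gripper_width": finger opening in m; "gripper_force": force on a finger pad.
Only numpy, scipy, OpenCV 4.12 (cv2) and the standard library are available. Lean on these libraries where they do the work, as an engineer would, in place of code of your own. Each camera call takes 0.05 s, during which the arm holds its last target. There are 200 camera calls.

## Task

Move the four closed ink jars from the metal carrier to the wooden stand, one jar to each bay, in reverse order (seen from the robot, the leftmost jar of the carrier goes in the rightmost bay of the stand, and so on): the washes are known only by their place in the row, and the next artist is left-handed. Keep the jars upright, set each one down gently, and leave them all standing on the floor of their bays.

Things in the scene. Friction and masses are not known exactly. Their poses are not given: they have to be found in the camera images.
- carrier: Silver metal tray, fixed, full at the start, nearer or farther row; yaw within 9 deg. Origin: centre of underside; x across, y along the row to the robot's left, z up. Four bays 71 mm square inside, centres x 0, y -114, -38, 38, 114 mm. Floor top 6 mm up, 5 mm thick walls to 16 mm; 81 by 317 mm overall; end plates to 40 mm high, loop handles out to y +-183 mm.
- stand: Low pale wooden rack, fixed, empty at the start, in the other row (rows at least 140 mm apart); yaw within 9 deg, not the carrier's. Origin: centre of underside; x across, y along the row to the robot's left, z up. Four bays 71 mm square inside, centres x 0, y -114, -38, 38, 114 mm. Floor top 8 mm up, 5 mm thick walls to 18 mm; 81 by 309 mm overall.
- jar_squat: Loose, closed squat round jar, 50 mm diameter, 52 mm high, glass with dark ink and a flat white lid as wide as the jar (lid from 36 mm up), about 0.12 kg. Can be gripped anywhere above 20 mm. Origin at the centre of its underside, z up. Starts in any bay of the carrier on a cork disc, 9 mm above the carrier's origin.
- jar_tall: Loose, closed tall straight round jar, 40 mm diameter, 90 mm high, glass with dark ink and a white lid as wide as the jar (lid from 72 mm up), about 0.15 kg. Can be gripped anywhere above 25 mm. Origin at the centre of its underside, z up. Starts in any bay of the carrier on a cork disc, 9 mm above the carrier's origin.
- jar_square: Loose, closed square jar, 42 by 42 mm, 64 mm high, glass with dark ink and a square white lid as wide (from 48 mm up); x and y axes normal to its faces, 0.14 kg, yaw up to 0.3 rad against the carrier. Grip across its faces anywhere above 20 mm. Origin at the centre of its underside, z up. Starts in any bay of the carrier on a cork disc, 9 mm above the carrier's origin.
- jar_cone: Loose, closed conical ink bottle: base 52 mm diameter, narrowing from 8 mm up to a neck of 26 mm diameter at 42 mm, then a straight 26 mm white cap to 76 mm; about 0.10 kg. Grip it by the cap. Origin at the centre of its underside, z up. Starts in any bay of the carrier on a cork disc, 9 mm above the carrier's origin.
- mat_squat: Round cork disc, 64 mm diameter, 3 mm thick, fixed on the carrier floor; the disc that jar_squat stands on at the start, so it shows afterwards which bay that jar came from. Need not be touched. Origin at the centre of its underside.
- mat_tall: Round cork disc, 64 mm diameter, 3 mm thick, fixed on the carrier floor; the disc that jar_tall stands on at the start, so it shows afterwards which bay that jar came from. Need not be touched. Origin at the centre of its underside.
- mat_square: Round cork disc, 64 mm diameter, 3 mm thick, fixed on the carrier floor; the disc that jar_square stands on at the start, so it shows afterwards which bay that jar came from. Need not be touched. Origin at the centre of its underside.
- mat_cone: Round cork disc, 64 mm diameter, 3 mm thick, fixed on the carrier floor; the disc that jar_cone stands on at the start, so it shows afterwards which bay that jar came from. Need not be touched. Origin at the centre of its underside.
Not all that is in view belongs to the job. Leave any blue look-alike of the jar_square alone.

How it is judged:
At the end, for the whole second after the job is handed in: Each jar stands upright (within 0.1 rad) and at rest on the floor of the stand's bay that mirrors the carrier bay it started in (left and right exchanged), within 18 mm of the bay's centre along and across the row (((y of mat_squat in the frame of carrier between -0.129 and -0.099 m and y of jar_squat in the frame of stand between 0.096 and 0.132 m) or (y of mat_squat in the frame of carrier between -0.053 and -0.023 m and y of jar_squat in the frame of stand between 0.02 and 0.056 m) or (y of mat_squat in the frame of carrier between 0.023 and 0.053 m and y of jar_squat in the frame of stand between -0.056 and -0.02 m) or (y of mat_squat in the frame of carrier between 0.099 and 0.129 m and y of jar_squat in the frame of stand between -0.132 and -0.096 m)) and x of jar_squat in the frame of stand between -0.018 and 0.018 m and z of jar_squat in the frame of stand between 0.003 and 0.013 m and angle between each of jar_squat, jar_tall, jar_square, jar_cone's own z axis and vertical below 0.1 rad and linear speed of each of jar_squat, jar_tall, jar_square, jar_cone below 0.02 m/s and ((y of mat_tall in the frame of carrier between -0.129 and -0.099 m and y of jar_tall in the frame of stand between 0.096 and 0.132 m) or (y of mat_tall in the frame of carrier between -0.053 and -0.023 m and y of jar_tall in the frame of stand between 0.02 and 0.056 m) or (y of mat_tall in the frame of carrier between 0.023 and 0.053 m and y of jar_tall in the frame of stand between -0.056 and -0.02 m) or (y of mat_tall in the frame of carrier between 0.099 and 0.129 m and y of jar_tall in the frame of stand between -0.132 and -0.096 m)) and x of jar_tall in the frame of stand between -0.018 and 0.018 m and z of jar_tall in the frame of stand between 0.003 and 0.013 m and ((y of mat_square in the frame of carrier between -0.129 and -0.099 m and y of jar_square in the frame of stand between 0.096 and 0.132 m) or (y of mat_square in the frame of carrier between -0.053 and -0.023 m and y of jar_square in the frame of stand between 0.02 and 0.056 m) or (y of mat_square in the frame of carrier between 0.023 and 0.053 m and y of jar_square in the frame of stand between -0.056 and -0.02 m) or (y of mat_square in the frame of carrier between 0.099 and 0.129 m and y of jar_square in the frame of stand between -0.132 and -0.096 m)) and x of jar_square in the frame of stand between -0.018 and 0.018 m and z of jar_square in the frame of stand between 0.003 and 0.013 m and ((y of mat_cone in the frame of carrier between -0.129 and -0.099 m and y of jar_cone in the frame of stand between 0.096 and 0.132 m) or (y of mat_cone in the frame of carrier between -0.053 and -0.023 m and y of jar_cone in the frame of stand between 0.02 and 0.056 m) or (y of mat_cone in the frame of carrier between 0.023 and 0.053 m and y of jar_cone in the frame of stand between -0.056 and -0.02 m) or (y of mat_cone in the frame of carrier between 0.099 and 0.129 m and y of jar_cone in the frame of stand between -0.132 and -0.096 m)) and x of jar_cone in the frame of stand between -0.018 and 0.018 m and z of jar_cone in the frame of stand between 0.003 and 0.013 m); the robot touches nothing.
It fails at once if a jar is tipped by more than 30 degrees (angle between any of jar_squat, jar_tall, jar_square, jar_cone's own z axis and vertical above 0.52 rad).
It fails at once if a jar is dropped or banged onto the stand (over 45 N) (contact force between any of jar_squat, jar_tall, jar_square, jar_cone and stand above 45 N).
It also fails if it takes over 115 s, if anything falls off the work surface, if the arm or the gripper's body presses on something with over 40 N, if the wrist force passes 120 N, or if a joint passes its speed limit or range.

## Working session

There is one attempt and no reset: what is moved stays moved. The work goes in short steps, Python scripts to look and compute and a tool call to move; the robot and the scene stay as the last step left them, time stands still between calls to the robot, and variables do not carry over. Pictures are saved under pics/ and viewed, at most 15 in all, crops included, and the job is handed in when it is done.

Besides the shell and the picture viewer there is one more tool, called after "Call:" as name([rows], argument=value, ...), one row to a line, values as JSON. arm_command: Moves the arm, as the interface text tells. Its arguments: {"type":"object","properties":{"moves":{"type":"array","items":{"type":"array","items":{"type":"number"}}},"grip_force":{"type":"number"}},"required":["moves"]}

```bash
mkdir -p pics
python3 - <<'E'
from rig import robot
import cv2
for n in("scene","top"):
    im=robot.capture(n); cv2.imwrite(f"pics/{n}0.png",im[...,::-1])
    c=robot.calibration(n); print(n,c)
o=robot.get_obs();print(o)
E
```

```text
scene {'vfov': 44.24550004990439, 'cx': 254.8077527367707, 'cy': 192.76460911852416, 'pose': array([[-0.40486683,  0.63371788, -0.65915438,  1.09500521],
       [ 0.91437388,  0.282019  , -0.29049215,  0.21177499],
       [ 0.00180399, -0.72032419, -0.69363521,  0.62302223],
       [ 0.        ,  0.        ,  0.        ,  1.        ]])}
top {'vfov': 43.2474292790598, 'cx': 255.82614893423295, 'cy': 190.6648140607667, 'pose': array([[-0.0239206 , -0.98068479,  0.19412663,  0.43052116],
       [-0.9995555 ,  0.02000543, -0.02210387, -0.01605738],
       [ 0.01779334, -0.19456908, -0.98072742,  0.77124866],
       [ 0.        ,  0.        ,  0.        ,  1.        ]])}
{'t': 0.1, 'q': array([ 1.28423739,  0.62923089,  0.03843942,  1.51826599, -0.02701648,
        0.99629396, -0.02000902]), 'joint_velocities': array([ 0.00012483, -0.00149028,  0.00038291, -0.0027038 , -0.00115762,
       -0.00110462,  0.00073611]), 'joint_efforts': array([ 3.56835735e-03, -5.64532077e+01,  1.23053055e+00, -1.93975621e+01,
        1.12694304e-02,  5.36766514e-03,  2.50295903e-05]), 'position': array([ 0.14224696, -0.63367553,  0.23049632]), 'ee_rot': array([ 9.93914768e-01,  1.10148662e-01, -9.18972764e-05, -8.35325320e-04]), 'wrist_force': array([0.45735254, 0.18705776, 0.25990214]), 'ft_torque': array([ 0.02726885,  0.00283211, -0.01566178]), 'gripper_force': 0.0, 'gripper_width': 0.08511249190169928}
```

View pics/top0.png

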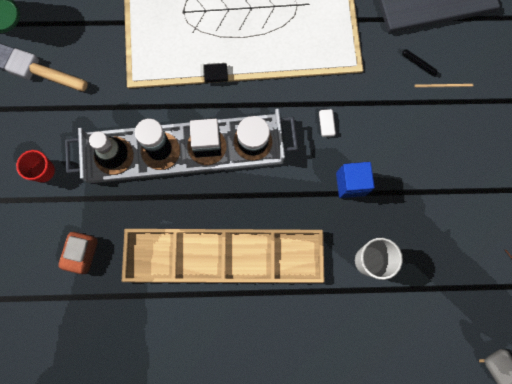

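View pics/scene0.png

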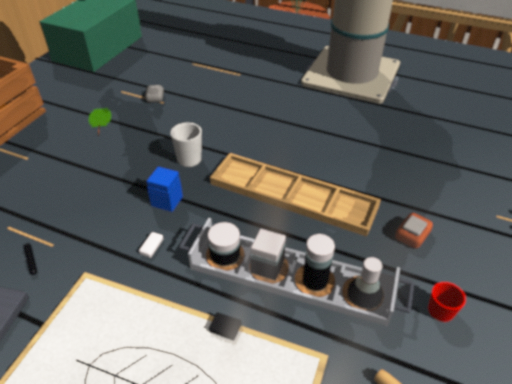

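The top view is laid out with +y to the left. In the carrier at the top, from left to right: cone (103,147), tall (150,133), square (204,135), squat (252,133). The empty stand spans (122,230)–(324,283).
Possible mix-ups: for the square jar (204,135), the blue block (355,180), the eraser (327,122) and the orange bottle (77,252). For the round jars, the mug (378,258) and the red cup (34,165). I choose the white-lidded jars in the carrier and will check them in a close crop.

Run:
```python
import cv2
im=cv2.imread("pics/top0.png")[100:295,60:340]
cv2.imwrite("pics/crop1.png",cv2.resize(im,None,fx=2.85,fy=2.85,interpolation=cv2.INTER_CUBIC))
```

```text
(no output)
```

View pics/crop1.png

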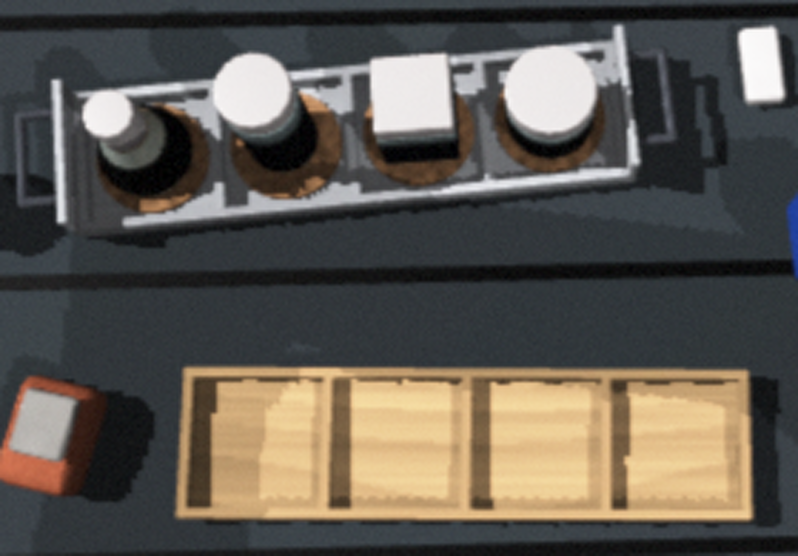

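The crop confirms the four white-lidded jars. Lid tops in crop pixels: cone (107,114), tall (253,90), square (411,95), squat (551,93). Stand rim corners: (184,368), (749,370), (752,520), (177,520).

```bash
cat > h.py <<'E'
import numpy as np
from rig import robot
from scipy.spatial.transform import Rotation as R
def ray(name,u,v,z,c=None):
    c=c or robot.calibration(name); f=192/np.tan(np.radians(c["vfov"]/2))
    a,b=(u-c["cx"])/f,(v-c["cy"])/f
    if name=="wrist":
        t=np.hypot(a,b); s=np.sin(t)/t if t>1e-9 else 1; d=np.array([a*s,b*s,np.cos(t)])
    else: d=np.array([a,b,1.])
    P=c["pose"]; d=P[:3,:3]@d; o=P[:3,3]
    return o+d*(z-o[2])/d[2]
def pix(name,p,c=None):
    c=c or robot.calibration(name); f=192/np.tan(np.radians(c["vfov"]/2))
    P=c["pose"]; d=P[:3,:3].T@(np.asarray(p)-P[:3,3])
    if name=="wrist":
        r=np.hypot(d[0],d[1]); t=np.arctan2(r,d[2]); s=f*t/max(r,1e-9)
        return c["cx"]+d[0]*s,c["cy"]+d[1]*s
    return c["cx"]+f*d[0]/d[2],c["cy"]+f*d[1]/d[2]
E
python3 - <<'E'
from h import *
np.set_printoptions(precision=4,suppress=True)
C=lambda x,y:(60+x/2.85-.3,100+y/2.85-.3)
for n,x,y,z in [("cone",107,114,.085),("tall",253,90,.099),("sqTL",371,58,.073),("sqTR",449,54,.073),("sqBL",374,138,.073-.016),("sqBR",456,131,.057),("squatL",505,93,.061),("squatR",598,93,.061),("squatTop",551,46,.061),
 ("sTL",184,368,.018),("sTR",749,370,.018),("sBR",752,520,.018),("sBL",177,520,.018),
 ("cTL",53,80,.04),("cBL",62,230,.04),("cTR",617,27,.04),("cBR",636,178,.04)]:
    print(n,ray("top",*C(x,y),z)[:2])
s=[ray("top",*C(x,y),.018)[:2] for x,y in[(184,368),(749,370),(752,520),(177,520)]]
c=np.mean(s,0); d=(s[0]+s[3]-s[1]-s[2])/2; print(c,d,np.linalg.norm(d))
yv=d/np.linalg.norm(d)
for y in(.114,.038,-.038,-.114): print(c+yv*y)
# also world yaw
print(np.degrees(np.arctan2(-yv[0],yv[1])))
E
```

```text
cone [0.6473 0.1992]
tall [0.6542 0.1218]
sqTL [0.6794 0.0652]
sqTR [0.6809 0.0239]
sqBL [0.6401 0.0653]
sqBR [0.6432 0.0214]
squatL [ 0.6627 -0.0053]
squatR [ 0.6618 -0.0552]
squatTop [ 0.6888 -0.0306]
sTL [0.5234 0.1728]
sTR [ 0.5155 -0.1359]
sBR [ 0.4346 -0.1334]
sBL [0.4419 0.1742]
cTL [0.6816 0.2437]
cBL [0.5968 0.2349]
cTR [ 0.707  -0.0682]
cBR [ 0.6197 -0.0758]
[0.4789 0.0194] [0.0076 0.3082] 0.30824957856133123
[0.4817 0.1334]
[0.4798 0.0574]
[ 0.4779 -0.0185]
[ 0.4761 -0.0945]
-1.4085359568503841
```

Positions are consistent, so I'll move over the carrier with the fingers closing across the row (a turn of about 82°) and refine with the wrist camera.

Call:
arm_command([
  [2, 3, 0.5, 0, 0, 3.5, 1],
  [4, 6, 1, 0, 0, 7, 1],
  [6, 9, 1.5, 0, 0, 10.5, 1],
  [8, 12, 2, 0, 0, 14, 1],
  [10, 15, 2.5, 0, 0, 17.5, 1],
  [12, 18, 3, 0, 0, 21, 1],
  [14, 21, 3.5, 0, 0, 24.5, 1],
  [16, 24, 4, 0, 0, 28, 1],
])

```text
t: 0.77
position: [0.3029, -0.3924, 0.2713]
ee_rot: [0.937, 0.349, -0.0, -0.0]
wrist_force: [1.1, -1.0, -0.5]
gripper_width: 0.0853
gripper_force: 0.0
```

Call:
arm_command([
  [2, 3, 0.5, 0, 0, 3.5, 1],
  [4, 6, 1, 0, 0, 7, 1],
  [6, 9, 1.5, 0, 0, 10.5, 1],
  [8, 12, 2, 0, 0, 14, 1],
  [10, 15, 2.5, 0, 0, 17.5, 1],
  [12, 18, 3, 0, 0, 21, 1],
  [14, 21, 3, 0, 0, 24.5, 1],
  [16, 24, 3, 0, 0, 28, 1],
])

```text
t: 1.43
position: [0.463, -0.1527, 0.3016]
ee_rot: [0.825, 0.565, 0.0, 0.0]
wrist_force: [0.3, -0.2, -0.0]
gripper_width: 0.0854
gripper_force: 0.0
```

Call:
arm_command([
  [2, 3, 0, 0, 0, 3.5, 1],
  [4, 6, 0, 0, 0, 7, 1],
  [6, 9, 0, 0, 0, 10.5, 1],
  [8, 12, 0, 0, 0, 14, 1],
  [10, 15, 0, 0, 0, 17.5, 1],
  [12, 18, 0, 0, 0, 21, 1],
  [14, 19, 0, 0, 0, 24.5, 1],
  [14, 19, 0, 0, 0, 26, 1],
])

```text
t: 2.1
position: [0.605, 0.0405, 0.3006]
ee_rot: [0.675, 0.738, 0.002, -0.001]
wrist_force: [-0.1, -0.7, 0.2]
gripper_width: 0.0855
gripper_force: 0.0
```

Run:
```python
from h import *
import cv2,pickle
o=robot.get_obs(); c=robot.calibration("wrist"); im=robot.capture("wrist")
pickle.dump(c,open("w1.pkl","wb")); cv2.imwrite("pics/w1.png",im[...,::-1])
print(o["t"],o["position"],R.from_quat(o["ee_rot"]).as_matrix()[:,1:],o["q"]); print(c)
```

```text
2.1 [0.60502331 0.04054677 0.30062935] [[ 0.99601931  0.00179002]
 [ 0.08911279  0.00366519]
 [ 0.00210952 -0.99999168]] [ 0.1791497   0.52983212 -0.46875065  1.54706726  0.25255313  1.12307911
 -0.25423031]
{'vfov': 65.70646984690485, 'cx': 258.69303704144215, 'cy': 196.35345536017766, 'pose': array([[ 9.95986782e-01,  8.45898447e-02,  2.92384654e-02,
         5.98544463e-01],
       [ 8.94955909e-02, -9.44691576e-01, -3.15512862e-01,
         1.20370113e-01],
       [ 9.32147892e-04,  3.16863354e-01, -9.48470741e-01,
         4.44262540e-01],
       [ 0.00000000e+00,  0.00000000e+00,  0.00000000e+00,
         1.00000000e+00]])}
```

View pics/w1.png

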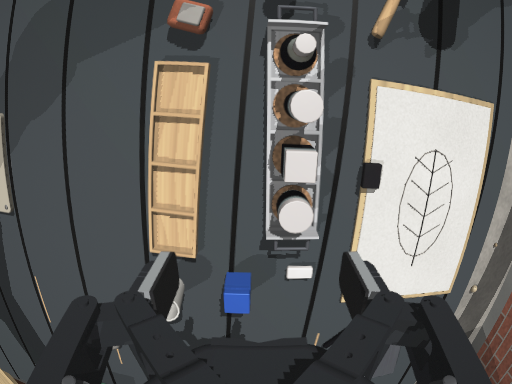

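The wrist view shows the stand at (150–208, 62–257) and the carrier at (267–325, 20–240). From top to bottom the jars are cone (304,45), tall (305,105), square (300,163) and squat (296,213). I'll enlarge it.

Run:
```python
import cv2,numpy as np
im=cv2.imread("pics/w1.png")
a=cv2.resize(im[15:250,255:340],None,fx=2.5,fy=2.5,interpolation=cv2.INTER_CUBIC)
a1=cv2.resize(im[15:135,255:340],None,fx=4.9,fy=4.9,interpolation=cv2.INTER_CUBIC)
a2=cv2.resize(im[130:250,255:340],None,fx=4.9,fy=4.9,interpolation=cv2.INTER_CUBIC)[:,:380]
cv2.imwrite("pics/c2.png",np.hstack([a1[:, :400],a2]))
```

```text
(no output)
```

View pics/c2.png

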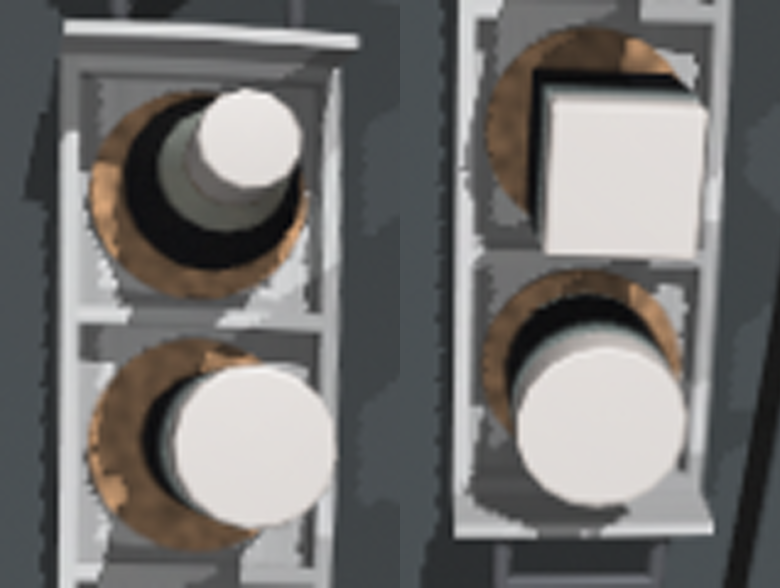

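Run:
```python
from h import *
import pickle
np.set_printoptions(precision=4,suppress=True)
c=pickle.load(open("w1.pkl","rb"))
L=lambda x,y:(255+x/4.9-.4,15+y/4.9-.4); Q=lambda x,y:(255+(x-400)/4.9-.4,130+y/4.9-.4)
print("cone",ray("wrist",*L(249,139),.085,c)); print("tall",ray("wrist",*L(254,446),.099,c))
s=[ray("wrist",*Q(*p),.073,c)[:2] for p in[(549,96),(706,107),(696,258),(545,250)]]
print("square",np.mean(s,0)); e=s[1]-s[0];g=s[2]-s[3];print([np.degrees(np.arctan2(*v[::-1])) for v in(e,g)],[np.linalg.norm(v) for v in(e,g)]); e=s[0]-s[3];g=s[1]-s[2];print([np.degrees(np.arctan2(-v[0],v[1])) for v in(e,g)],[np.linalg.norm(v) for v in(e,g)])
print("squat",ray("wrist",*Q(601,426),.061,c))
for p in[(154,62),(209,63),(197,257),(150,251)]: print(ray("wrist",*p,.018,c))
# carrier plate tops
for p in[L(63,22),L(358,38)]: print("pl",ray("wrist",*p,.04,c))
for p in[Q(455,535),Q(712,530)]: print("pr",ray("wrist",*p,.04,c))
```

```text
cone [0.6477 0.197  0.085 ]
tall [0.6541 0.1203 0.099 ]
square [0.6598 0.0426]
[np.float64(1.9538175853644344), np.float64(2.288030964961534)] [np.float64(0.04142046020806594), np.float64(0.040876090216861255)]
[np.float64(4.923355168585004), np.float64(4.180576780479202)] [np.float64(0.04129956260592431), np.float64(0.04103666004014601)]
squat [ 0.6645 -0.0322  0.061 ]
[0.4416 0.1702 0.018 ]
[0.5242 0.1697 0.018 ]
[ 0.5185 -0.1372  0.018 ]
[ 0.4351 -0.1363  0.018 ]
pl [0.6004 0.2346 0.04  ]
pl [0.6817 0.2414 0.04  ]
pr [ 0.6278 -0.0807  0.04  ]
pr [ 0.7082 -0.0727  0.04  ]
```

Call:
arm_command([
  [1.5, -1.8, -4, 0, 0, -1, 1],
  [3, -3.6, -8, 0, 0, -1, 1],
  [4.5, -5.4, -11, 0, 0, -1, 1],
  [5.9, -7.1, -14, 0, 0, -1, 1],
  [5.9, -7.1, -17, 0, 0, -1, 1],
  [5.9, -7.1, -19, 0, 0, -1, 1],
  [5.9, -7.1, -20, 0, 0, -1, 1],
  [5.9, -7.1, -20, 0, 0, -1, 1],
])

```text
t: 2.82
position: [0.6587, -0.0365, 0.0987]
ee_rot: [0.685, 0.729, -0.002, -0.002]
wrist_force: [-0.9, 0.7, 0.1]
gripper_width: 0.0852
gripper_force: 0.0
```

Run:
```python
from h import *
import cv2
im=robot.capture("wrist"); c=robot.calibration("wrist")
p=robot.get_obs()["position"]; print(p, pix("wrist",(.664,-.031,.061)))
cv2.imwrite("pics/w2.png",im[...,::-1])
```

```text
[ 0.660312   -0.03589878  0.10085808] (np.float64(263.59766879402633), np.float64(216.29352193253553))
```

View pics/w2.png

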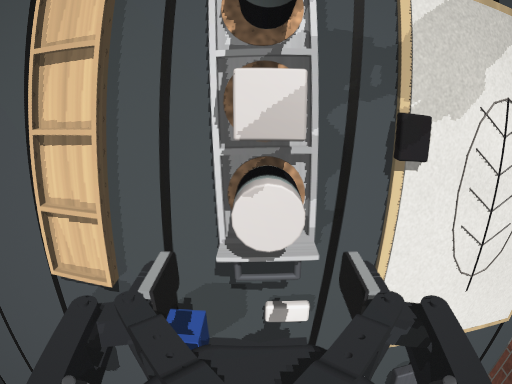

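The squat lid is centred at about (268,214), within about 1–2 mm of the estimate. Descending to grip it.

Call:
arm_command([
  [0.4, 0.4, -2.5, 0, 0, 0, 1],
  [0.4, 0.4, -5, 0, 0, 0, 1],
  [0.4, 0.4, -7, 0, 0, 0, 1],
  [0.4, 0.4, -7.7, 0, 0, 0, 1],
  [0.4, 0.4, -7.7, 0, 0, 0, 1],
  [0.4, 0.4, -7.7, 0, 0, 0, 0],
  [0.4, 0.4, -7.7, 0, 0, 0, 0],
  [0.4, 0.4, -7.7, 0, 0, 0, 0],
], grip_force=40)

```text
t: 3.53
position: [0.6666, -0.0313, 0.0263]
ee_rot: [0.684, 0.729, 0.001, 0.001]
wrist_force: [-1.9, 0.3, 2.0]
gripper_width: 0.0516
gripper_force: 1.0
```

Call:
arm_command([
  [0, 0, 0, 0, 0, 0, 0],
  [0, 0, 0, 0, 0, 0, 0],
  [0, 0, 0, 0, 0, 0, 0],
  [0, 0, 0, 0, 0, 0, 0],
])

```text
t: 3.87
position: [0.6666, -0.0313, 0.0265]
ee_rot: [0.684, 0.729, 0.001, 0.001]
wrist_force: [-0.8, -0.1, 5.2]
gripper_width: 0.0494
gripper_force: 41.5
```

Call:
arm_command([
  [0, 0, 0.7, 0, 0, 0, 0],
  [0, 0, 2, 0, 0, 0, 0],
  [0, 0, 4, 0, 0, 0, 0],
  [0, 0, 6.5, 0, 0, 0, 0],
  [0, 0, 9, 0, 0, 0, 0],
  [0, 0, 11.5, 0, 0, 0, 0],
  [0, 0, 13, 0, 0, 0, 0],
  [0, 0, 13, 0, 0, 0, 0],
])

```text
t: 4.53
position: [0.6682, -0.0309, 0.1598]
ee_rot: [0.684, 0.729, 0.003, 0.003]
wrist_force: [0.4, -0.1, -1.4]
gripper_width: 0.049
gripper_force: 41.6
```

Run:
```python
from h import *
import cv2
c=robot.calibration("wrist"); im=robot.capture("wrist"); o=robot.get_obs()
print(o["t"],o["position"],o["gripper_width"],o["wrist_force"],c["pose"][:3,3])
p=o["position"]
for y in(-.004,0,.004): print(pix("wrist",(p[0],p[1]+y,p[2]-.0265+.061),c))
cv2.imwrite("pics/w3.png",im[...,::-1])
```

```text
4.5833 [ 0.66688592 -0.03112708  0.15728659] 0.04924178277390666 [ 0.20900448 -1.00364589 -1.99896863] [0.66287751 0.04958166 0.30309207]
(np.float64(253.85252366920062), np.float64(292.9028490350193))
(np.float64(254.34106846889094), np.float64(286.03745795525833))
(np.float64(254.8458071049489), np.float64(278.93373068897944))
```

View pics/w3.png

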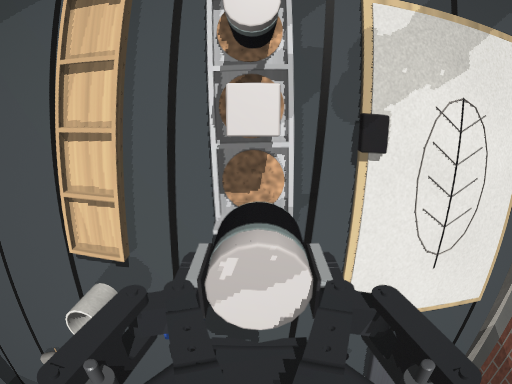

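The squat jar is held upright, its lid at about (258,277), roughly 3 mm +y of the tool centre. Carrying it to the leftmost bay of the stand.

Call:
arm_command([
  [-1, 1, 0, 0, 0, 0, 0],
  [-4, 3.5, 0, 0, 0, 0, 0],
  [-7, 6, 0, 0, 0, 0, 0],
  [-10, 8.6, 0, 0, 0, 0, 0],
  [-13, 11.2, 0, 0, 0, 0, 0],
  [-16, 13.8, 0, 0, 0, 0, 0],
  [-18, 15.6, 0, 0, 0, 0, 0],
  [-18.5, 16.1, 0, 0, 0, 0, 0],
])

```text
t: 5.25
position: [0.4751, 0.1331, 0.1537]
ee_rot: [0.682, 0.732, -0.001, -0.002]
wrist_force: [0.6, 0.4, -1.0]
gripper_width: 0.0489
gripper_force: 41.8
```

Call:
arm_command([
  [0, 0, -2, 0, 0, 0, 0],
  [0, 0, -4.5, 0, 0, 0, 0],
  [0, 0, -7, 0, 0, 0, 0],
  [0, 0, -9, 0, 0, 0, 0],
  [0, 0, -10.5, 0, 0, 0, 0],
  [0, 0, -11.5, 0, 0, 0, 0],
  [0, 0, -11.5, 0, 0, 0, 0],
  [0, 0, -11.5, 0, 0, 0, 0],
])

```text
t: 5.92
position: [0.4801, 0.1295, 0.0389]
ee_rot: [0.684, 0.729, -0.001, -0.0]
wrist_force: [0.0, 0.3, -0.9]
gripper_width: 0.0489
gripper_force: 41.8
```

Run:
```python
from h import *
import cv2
c=robot.calibration("wrist"); im=robot.capture("wrist"); o=robot.get_obs()
print(o["t"],o["position"],o["gripper_width"],o["wrist_force"])
for y in(.114,.038): print([tuple(np.round(pix("wrist",(.4798+.0245*y+dx,.018+y+dy,.018),c))) for dx,dy in((-.04,.04),(.04,.04),(.04,-.04),(-.04,-.04))])
cv2.imwrite("pics/w4.png",im[...,::-1])
```

```text
5.9667 [0.48067757 0.1297808  0.03952397] 0.049007725689631326 [-0.27714582  0.59730478 -0.0681111 ]
[(np.float64(197.0), np.float64(164.0)), (np.float64(335.0), np.float64(173.0)), (np.float64(316.0), np.float64(287.0)), (np.float64(199.0), np.float64(281.0))]
[(np.float64(196.0), np.float64(276.0)), (np.float64(314.0), np.float64(282.0)), (np.float64(298.0), np.float64(359.0)), (np.float64(201.0), np.float64(354.0))]
```

View pics/w4.png

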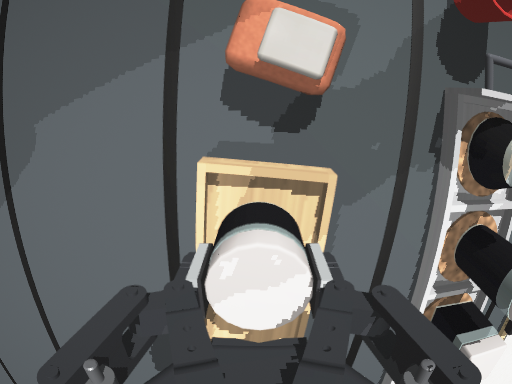

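The squat jar is over the left bay, its lid at (258,277) and the stand corners at (199,158) and (336,170), as predicted. Lowering gently.

Call:
arm_command([
  [0, 0, -0.4, 0, 0, 0, 0],
  [0, 0, -0.8, 0, 0, 0, 0],
  [0, 0, -1.1, 0, 0, 0, 0],
  [0, 0, -1.3, 0, 0, 0, 0],
  [0, 0, -1.4, 0, 0, 0, 0],
  [0, 0, -1.45, 0, 0, 0, 0],
  [0, 0, -1.5, 0, 0, 0, 0],
  [0, 0, -1.5, 0, 0, 0, 0],
])

```text
t: 6.63
position: [0.4803, 0.1297, 0.0254]
ee_rot: [0.684, 0.729, 0.0, 0.0]
wrist_force: [-2.2, -1.2, 10.5]
gripper_width: 0.0491
gripper_force: 43.0
```

Call:
arm_command([
  [0, 0, 0.05, 0, 0, 0, 1],
  [0, 0, 0.1, 0, 0, 0, 1],
  [0, 0, 0.1, 0, 0, 0, 1],
  [0, 0, 0.1, 0, 0, 0, 1],
  [0, 0, 0.1, 0, 0, 0, 1],
  [0, 0, 2, 0, 0, 0, 1],
  [0, 0, 5, 0, 0, 0, 1],
  [0, 0, 8, 0, 0, 0, 1],
])

```text
t: 7.3
position: [0.4793, 0.1296, 0.1044]
ee_rot: [0.684, 0.729, -0.001, -0.001]
wrist_force: [0.1, 0.0, 0.5]
gripper_width: 0.0853
gripper_force: 0.0
```

Call:
arm_command([
  [1, -0.5, 4, 0, 0, 0, 1],
  [4, -2, 7, 0, 0, 0, 1],
  [7, -3.5, 8, 0, 0, 0, 1],
  [10, -5, 8, 0, 0, 0, 1],
  [13, -6.5, 8, 0, 0, -0.5, 1],
  [16, -8, 8, 0, 0, -0.5, 1],
  [18, -8.7, 8, 0, 0, -0.5, 1],
  [18, -8.7, 6, 0, 0, -0.5, 1],
])

```text
t: 7.97
position: [0.6674, 0.0394, 0.167]
ee_rot: [0.69, 0.724, 0.004, 0.004]
wrist_force: [0.8, 0.1, -0.2]
gripper_width: 0.0857
gripper_force: 0.0
```

Call:
arm_command([
  [0, 0, -1, 0, 0, 0, 1],
  [0, 0, -1, 0, 0, 0, 1],
])

```text
t: 8.13
position: [0.6576, 0.0425, 0.1509]
ee_rot: [0.687, 0.726, -0.003, -0.002]
wrist_force: [-0.6, -0.2, 0.6]
gripper_width: 0.0852
gripper_force: 0.0
```

Run:
```python
from h import *
import cv2
c=robot.calibration("wrist"); im=robot.capture("wrist"); o=robot.get_obs()
print(o["t"],o["position"],o["gripper_width"])
print([np.round(pix("wrist",p,c)) for p in((.66,.043,.073),(.4822,.132,.06))])
P=c["pose"];print(np.degrees(np.arctan2(*R.from_quat(o["ee_rot"]).as_matrix()[:2,1][::-1])))
cv2.imwrite("pics/w5.png",im[...,::-1])
```

```text
8.1833 [0.65824098 0.04307066 0.15249506] 0.08535161544960883
[array([261., 203.]), array([69., 92.])]
3.207561494578692
```

View pics/w5.png

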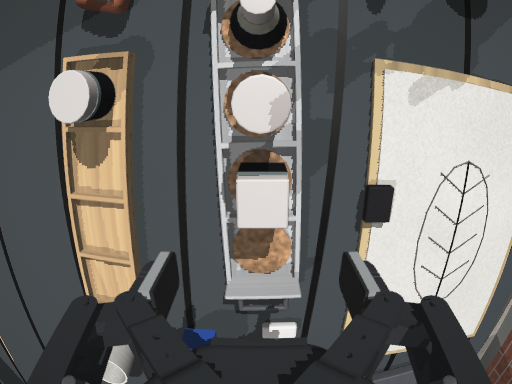

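The squat jar stands in the left bay at (75,97). The square lid at (262,202) matches the prediction and is aligned with the tool. Descending.

Call:
arm_command([
  [0, 0, -3, 0, 0, 0, 1],
  [0, 0, -6, 0, 0, 0, 1],
  [0, 0, -9, 0, 0, 0, 1],
  [0, 0, -11.5, 0, 0, 0, 1],
  [0, 0, -12.8, 0, 0, 0, 1],
  [0, 0, -12.8, 0, 0, 0, 1],
  [0, 0, -12.8, 0, 0, 0, 0],
  [0, 0, -12.8, 0, 0, 0, 0],
])

```text
t: 8.85
position: [0.6618, 0.0434, 0.0284]
ee_rot: [0.687, 0.726, 0.001, 0.001]
wrist_force: [0.1, 0.0, 0.2]
gripper_width: 0.0635
gripper_force: 0.0
```

Call:
arm_command([
  [0, 0, 0, 0, 0, 0, 0],
  [0, 0, 0, 0, 0, 0, 0],
  [0, 0, 0, 0, 0, 0, 0],
  [0, 0, 0, 0, 0, 0, 0],
  [0, 0, 0, 0, 0, 0, 0],
])

```text
t: 9.27
position: [0.6617, 0.043, 0.0283]
ee_rot: [0.687, 0.726, 0.001, 0.001]
wrist_force: [-0.7, 0.3, 5.8]
gripper_width: 0.0419
gripper_force: 41.3
```

Call:
arm_command([
  [0, 0, 0.7, 0, 0, 0, 0],
  [0, 0, 2.5, 0, 0, 0, 0],
  [0, 0, 5.5, 0, 0, 0, 0],
  [0, 0, 8.5, 0, 0, 0, 0],
  [0, 0, 11, 0, 0, 0, 0],
  [0, 0, 12.5, 0, 0, 0, 0],
  [0, 0, 13, 0, 0, 0, 0],
  [0, 0, 13, 0, 0, 0, 0],
])

```text
t: 9.93
position: [0.6612, 0.0428, 0.1581]
ee_rot: [0.687, 0.726, 0.001, 0.001]
wrist_force: [-0.1, -0.3, -1.5]
gripper_width: 0.0415
gripper_force: 40.9
```

Call:
arm_command([
  [-1, 0.1, 0, 0, 0, 0, 0],
  [-4, 0.4, 0, 0, 0, 0, 0],
  [-7, 0.6, 0, 0, 0, 0, 0],
  [-10, 0.8, 0, 0, 0, 0, 0],
  [-13, 1, 0, 0, 0, 0, 0],
  [-16, 1.3, 0, 0, 0, 0, 0],
  [-17.5, 1.3, 0, 0, 0, 0, 0],
  [-18, 1.3, 0, 0, 0, 0, 0],
])

```text
t: 10.6
position: [0.4758, 0.0553, 0.1551]
ee_rot: [0.687, 0.727, -0.003, -0.002]
wrist_force: [0.5, 0.2, -1.4]
gripper_width: 0.0414
gripper_force: 41.3
```

Call:
arm_command([
  [0, 0, -1.5, 0, 0, 0, 0],
  [0, 0, -4, 0, 0, 0, 0],
  [0, 0, -7, 0, 0, 0, 0],
  [0, 0, -9, 0, 0, 0, 0],
  [0, 0, -10.5, 0, 0, 0, 0],
  [0, 0, -11.3, 0, 0, 0, 0],
  [0, 0, -11.3, 0, 0, 0, 0],
  [0, 0, -11.3, 0, 0, 0, 0],
])

```text
t: 11.27
position: [0.4806, 0.0559, 0.0429]
ee_rot: [0.687, 0.726, -0.0, -0.0]
wrist_force: [-0.5, 0.1, -1.1]
gripper_width: 0.0415
gripper_force: 41.2
```

Run:
```python
from h import *
import cv2
c=robot.calibration("wrist"); im=robot.capture("wrist"); o=robot.get_obs()
print(o["t"],o["position"],o["gripper_width"],o["wrist_force"])
cv2.imwrite("pics/w6.png",im[...,::-1])
```

```text
11.3167 [0.48100622 0.05593126 0.04356936] 0.041650754622648604 [ 0.48338143  0.93469807 -1.0844364 ]
```

View pics/w6.png

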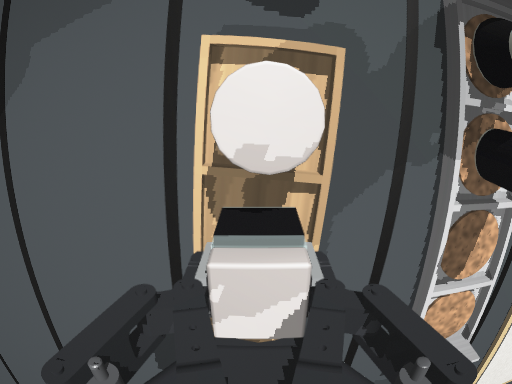

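The square jar hangs upright over the second bay, its far bottom edge at row 207 and the partition at row 175. Lowering.

Call:
arm_command([
  [0, 0, -0.4, 0, 0, 0, 0],
  [0, 0, -0.8, 0, 0, 0, 0],
  [0, 0, -1.2, 0, 0, 0, 0],
  [0, 0, -1.4, 0, 0, 0, 0],
  [0, 0, -1.5, 0, 0, 0, 0],
  [0, 0, -1.6, 0, 0, 0, 0],
  [0, 0, -1.65, 0, 0, 0, 0],
  [0, 0, -1.7, 0, 0, 0, 0],
])

```text
t: 11.98
position: [0.4803, 0.0558, 0.0272]
ee_rot: [0.687, 0.726, -0.0, 0.0]
wrist_force: [-4.5, 0.6, 17.7]
gripper_width: 0.0413
gripper_force: 43.1
```

Call:
arm_command([
  [0, 0, 0.15, 0, 0, 0, 1],
  [0, 0, 0.15, 0, 0, 0, 1],
  [0, 0, 0.15, 0, 0, 0, 1],
  [0, 0, 0.15, 0, 0, 0, 1],
  [0, 0, 0.3, 0, 0, 0, 1],
  [0, 0, 3, 0, 0, 0, 1],
  [0, 0, 6.5, 0, 0, 0, 1],
  [0, 0, 10, 0, 0, 0, 1],
])

```text
t: 12.65
position: [0.4793, 0.0558, 0.1268]
ee_rot: [0.687, 0.726, -0.001, -0.001]
wrist_force: [1.6, 0.1, -0.1]
gripper_width: 0.0854
gripper_force: 0.0
```

Call:
arm_command([
  [1, 0.5, 3, 0, 0, 0, 1],
  [4, 1.5, 5, 0, 0, 0, 1],
  [7, 2.6, 5, 0, 0, 0, 1],
  [10, 3.8, 5, 0, 0, 0, 1],
  [13, 5, 5, 0, 0, 0, 1],
  [16, 6, 5, 0, 0, 0, 1],
  [17.4, 6.5, 5, 0, 0, 0, 1],
  [17.4, 6.5, 5, 0, 0, 0, 1],
])

```text
t: 13.32
position: [0.657, 0.1225, 0.1757]
ee_rot: [0.687, 0.726, 0.001, 0.0]
wrist_force: [0.8, 0.2, 0.1]
gripper_width: 0.0856
gripper_force: 0.0
```

Call:
arm_command([
  [0, 0, 0, 0, 0, 0, 1],
  [0, 0, 0, 0, 0, 0, 1],
])

```text
t: 13.48
position: [0.6529, 0.1202, 0.1758]
ee_rot: [0.687, 0.726, -0.001, -0.0]
wrist_force: [-0.4, 0.7, 0.5]
gripper_width: 0.0853
gripper_force: 0.0
```

Run:
```python
from h import *
import cv2
c=robot.calibration("wrist"); im=robot.capture("wrist"); o=robot.get_obs()
print(o["t"],o["position"],o["gripper_width"])
print([np.round(pix("wrist",p,c)) for p in((.654,.121,.099),(.6475,.198,.085),(.4806,.056,.072))])
cv2.imwrite("pics/w7.png",im[...,::-1])
```

```text
13.5333 [0.65298205 0.12005837 0.17610672] 0.08564131891247248
[array([259., 203.]), array([257., 103.]), array([ 92., 242.])]
```

View pics/w7.png

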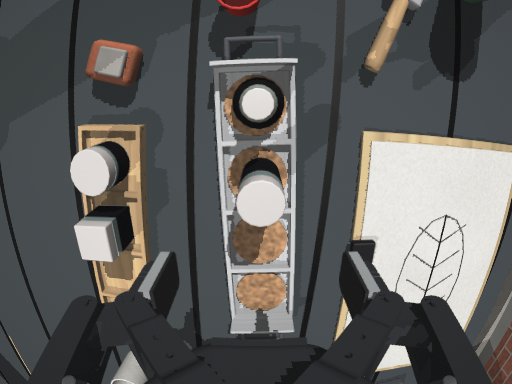

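The square jar stands in the second bay at (100,237). The tall lid at (260,201) and cone cap at (259,103) are as predicted. Descending on the tall jar.

Call:
arm_command([
  [0.1, 0.1, -3, 0, 0, 0, 1],
  [0.1, 0.1, -6, 0, 0, 0, 1],
  [0.1, 0.1, -9, 0, 0, 0, 1],
  [0.1, 0.1, -12, 0, 0, 0, 1],
  [0.1, 0.1, -13.7, 0, 0, 0, 1],
  [0.1, 0.1, -13.7, 0, 0, 0, 1],
  [0.1, 0.1, -13.7, 0, 0, 0, 0],
  [0.1, 0.1, -13.7, 0, 0, 0, 0],
])

```text
t: 14.2
position: [0.6561, 0.122, 0.041]
ee_rot: [0.687, 0.726, 0.001, 0.001]
wrist_force: [0.0, -0.1, 1.6]
gripper_width: 0.0642
gripper_force: 0.0
```

Call:
arm_command([
  [0, 0, 0, 0, 0, 0, 0],
  [0, 0, 0, 0, 0, 0, 0],
  [0, 0, 0, 0, 0, 0, 0],
  [0, 0, 0, 0, 0, 0, 0],
  [0, 0, 0, 0, 0, 0, 0],
])

```text
t: 14.62
position: [0.6565, 0.122, 0.0415]
ee_rot: [0.687, 0.726, 0.001, 0.001]
wrist_force: [-1.1, -0.9, 6.3]
gripper_width: 0.0392
gripper_force: 40.4
```

Call:
arm_command([
  [0, 0, 0.7, 0, 0, 0, 0],
  [0, 0, 2.5, 0, 0, 0, 0],
  [0, 0, 5.5, 0, 0, 0, 0],
  [0, 0, 8.5, 0, 0, 0, 0],
  [0, 0, 11, 0, 0, 0, 0],
  [0, 0, 12.5, 0, 0, 0, 0],
  [0, 0, 13, 0, 0, 0, 0],
  [0, 0, 13, 0, 0, 0, 0],
])

```text
t: 15.28
position: [0.6562, 0.122, 0.1712]
ee_rot: [0.687, 0.726, 0.001, 0.001]
wrist_force: [-0.3, -0.2, -1.3]
gripper_width: 0.0392
gripper_force: 40.4
```

Call:
arm_command([
  [-1, -0.8, 0, 0, 0, 0, 0],
  [-3.5, -2.8, 0, 0, 0, 0, 0],
  [-6.5, -5.2, 0, 0, 0, 0, 0],
  [-9.5, -7.7, 0, 0, 0, 0, 0],
  [-12.5, -10.1, 0, 0, 0, 0, 0],
  [-15.5, -12.5, 0, 0, 0, 0, 0],
  [-17.1, -13.8, 0, 0, 0, 0, 0],
  [-17.6, -14.2, 0, 0, 0, 0, 0],
])

```text
t: 15.95
position: [0.4742, -0.0238, 0.1679]
ee_rot: [0.689, 0.725, -0.003, -0.002]
wrist_force: [0.1, -0.0, -0.9]
gripper_width: 0.0385
gripper_force: 40.6
```

Call:
arm_command([
  [0, 0, -1, 0, 0, 0, 0],
  [0, 0, -4, 0, 0, 0, 0],
  [0, 0, -7, 0, 0, 0, 0],
  [0, 0, -9, 0, 0, 0, 0],
  [0, 0, -10.5, 0, 0, 0, 0],
  [0, 0, -11.3, 0, 0, 0, 0],
  [0, 0, -11.3, 0, 0, 0, 0],
  [0, 0, -11.3, 0, 0, 0, 0],
])

```text
t: 16.62
position: [0.4799, -0.0191, 0.0557]
ee_rot: [0.687, 0.727, 0.0, -0.0]
wrist_force: [0.2, 0.2, -0.9]
gripper_width: 0.0395
gripper_force: 40.6
```

Run:
```python
from h import *
import cv2
c=robot.calibration("wrist"); im=robot.capture("wrist"); o=robot.get_obs()
print(o["t"],o["position"],o["gripper_width"],o["wrist_force"])
cv2.imwrite("pics/w8.png",im[...,::-1])
```

```text
16.6667 [ 0.48021648 -0.01938218  0.05640102] 0.039309551390401654 [ 0.20928314  0.75060981 -0.97443065]
```

View pics/w8.png

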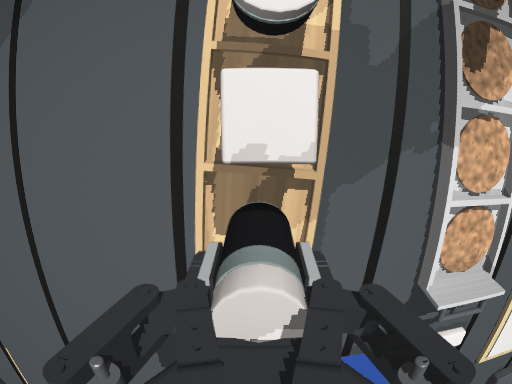

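The tall jar hangs upright over the third bay, its bottom edge at (258,205) and the partition at row 170. Lowering from z 0.0563 to about 0.0405.

Call:
arm_command([
  [0, 0, -0.4, 0, 0, 0, 0],
  [0, 0, -0.8, 0, 0, 0, 0],
  [0, 0, -1.2, 0, 0, 0, 0],
  [0, 0, -1.4, 0, 0, 0, 0],
  [0, 0, -1.5, 0, 0, 0, 0],
  [0, 0, -1.58, 0, 0, 0, 0],
  [0, 0, -1.62, 0, 0, 0, 0],
  [0, 0, -1.65, 0, 0, 0, 0],
])

```text
t: 17.33
position: [0.4793, -0.0203, 0.0404]
ee_rot: [0.687, 0.726, -0.0, 0.0]
wrist_force: [-1.8, -1.0, 8.7]
gripper_width: 0.039
gripper_force: 41.2
```

Call:
arm_command([
  [0, 0, 0.05, 0, 0, 0, 1],
  [0, 0, 0.1, 0, 0, 0, 1],
  [0, 0, 0.1, 0, 0, 0, 1],
  [0, 0, 0.1, 0, 0, 0, 1],
  [0, 0, 0.3, 0, 0, 0, 1],
  [0, 0, 3, 0, 0, 0, 1],
  [0, 0, 6.5, 0, 0, 0, 1],
  [0, 0, 10, 0, 0, 0, 1],
])

```text
t: 18.0
position: [0.4784, -0.02, 0.1404]
ee_rot: [0.687, 0.726, -0.001, -0.001]
wrist_force: [1.4, -0.2, 0.3]
gripper_width: 0.0854
gripper_force: 0.0
```

Call:
arm_command([
  [0, 0, 2, 0, 0, 0, 1],
  [2.3, 3, 3, 0, 0, 0, 1],
  [4.6, 6, 3, 0, 0, 0, 1],
  [7, 9, 3, 0, 0, 0, 1],
  [9.3, 12, 3, 0, 0, 0, 1],
  [11.6, 15, 3, 0, 0, 0, 1],
  [14, 18, 3, 0, 0, 0, 1],
  [16, 20.8, 3, 0, 0, 0, 1],
])

```text
t: 18.67
position: [0.6405, 0.1896, 0.1698]
ee_rot: [0.687, 0.726, 0.0, -0.0]
wrist_force: [0.4, -0.8, -0.9]
gripper_width: 0.0856
gripper_force: 0.0
```

Call:
arm_command([
  [1, 1, 0, 0, 0, 0, 1],
  [1, 1, 0, 0, 0, 0, 1],
  [1, 1, 0, 0, 0, 0, 1],
])

```text
t: 18.92
position: [0.6488, 0.198, 0.1691]
ee_rot: [0.687, 0.727, -0.001, -0.0]
wrist_force: [-0.2, 0.0, 0.9]
gripper_width: 0.0853
gripper_force: 0.0
```

Run:
```python
from h import *
import cv2
c=robot.calibration("wrist"); im=robot.capture("wrist"); o=robot.get_obs()
print(o["t"],o["position"],o["gripper_width"])
print([np.round(pix("wrist",p,c)) for p in((.6475,.198,.085),(.4795,-.02,.098),(.4806,.056,.072))])
cv2.imwrite("pics/w9.png",im[...,::-1])
```

```text
18.9667 [0.64856227 0.19653157 0.16923338] 0.08548637881142288
[array([256., 201.]), array([111., 362.]), array([106., 304.])]
```

View pics/w9.png

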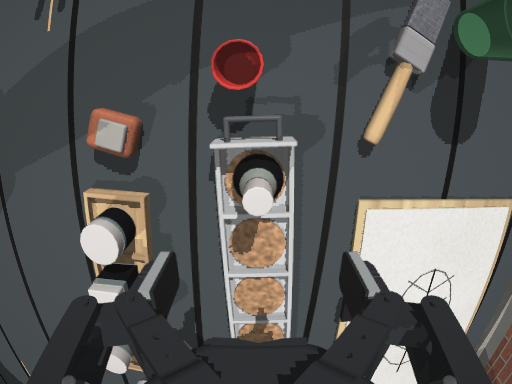

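The cap at (258,198) is as predicted, and the tall and square jars are partly visible and standing in their bays. Gripping the cone by its cap.

Call:
arm_command([
  [0, 0.1, -3, 0, 0, 0, 1],
  [0, 0.1, -6, 0, 0, 0, 1],
  [0, 0.1, -9, 0, 0, 0, 1],
  [0, 0.1, -11, 0, 0, 0, 1],
  [0, 0.1, -12.2, 0, 0, 0, 1],
  [0, 0.1, -12.2, 0, 0, 0, 1],
  [0, 0.1, -12.2, 0, 0, 0, 0],
  [0, 0.1, -12.2, 0, 0, 0, 0],
])

```text
t: 19.63
position: [0.6504, 0.1987, 0.0496]
ee_rot: [0.688, 0.726, 0.001, 0.001]
wrist_force: [0.9, 0.1, -0.0]
gripper_width: 0.0636
gripper_force: 0.0
```

Call:
arm_command([
  [0, 0, 0, 0, 0, 0, 0],
  [0, 0, 0, 0, 0, 0, 0],
  [0, 0, 0, 0, 0, 0, 0],
  [0, 0, 0, 0, 0, 0, 0],
  [0, 0, 0, 0, 0, 0, 0],
  [0, 0, 0, 0, 0, 0, 0],
])

```text
t: 20.13
position: [0.6496, 0.199, 0.0491]
ee_rot: [0.687, 0.726, 0.0, 0.0]
wrist_force: [-2.0, -1.5, 6.6]
gripper_width: 0.0252
gripper_force: 40.1
```

Call:
arm_command([
  [0, 0, 0.7, 0, 0, 0, 0],
  [0, 0, 2.5, 0, 0, 0, 0],
  [0, 0, 5.5, 0, 0, 0, 0],
  [0, 0, 8.5, 0, 0, 0, 0],
  [0, 0, 11, 0, 0, 0, 0],
  [0, 0, 12.5, 0, 0, 0, 0],
  [0, 0, 13, 0, 0, 0, 0],
  [0, 0, 13, 0, 0, 0, 0],
])

```text
t: 20.8
position: [0.6502, 0.1991, 0.1795]
ee_rot: [0.687, 0.726, 0.001, 0.001]
wrist_force: [0.2, 0.4, -0.2]
gripper_width: 0.0251
gripper_force: 39.8
```

Call:
arm_command([
  [-0.7, -1.2, 0, 0, 0, 0, 0],
  [-2.5, -4.3, 0, 0, 0, 0, 0],
  [-4.3, -7.4, 0, 0, 0, 0, 0],
  [-6.2, -10.7, 0, 0, 0, 0, 0],
  [-8.1, -14, 0, 0, 0, 0, 0],
  [-10, -17.3, 0, 0, 0, 0, 0],
  [-11.9, -20.6, 0, 0, 0, 0, 0],
  [-13.8, -23.9, 0, 0, 0, 0, 0],
])

```text
t: 21.47
position: [0.5091, -0.0417, 0.1764]
ee_rot: [0.687, 0.726, -0.001, -0.001]
wrist_force: [0.6, -0.5, -0.9]
gripper_width: 0.0253
gripper_force: 39.9
```

Call:
arm_command([
  [-1.5, -2.6, 0, 0, 0, 0, 0],
  [-2.7, -4.7, 0, 0, 0, 0, 0],
  [-3.3, -5.6, 0, 0, 0, 0, 0],
  [-3.3, -5.6, 0, 0, 0, 0, 0],
  [-3.3, -5.6, -2, 0, 0, 0, 0],
  [-3.3, -5.6, -5, 0, 0, 0, 0],
  [-3.3, -5.6, -7, 0, 0, 0, 0],
  [-3.3, -5.6, -8, 0, 0, 0, 0],
])

```text
t: 22.13
position: [0.4779, -0.0939, 0.0953]
ee_rot: [0.686, 0.727, -0.0, -0.002]
wrist_force: [0.3, -0.1, -0.8]
gripper_width: 0.0249
gripper_force: 40.0
```

Call:
arm_command([
  [0, 0, -1.5, 0, 0, 0, 0],
  [0, 0, -2.5, 0, 0, 0, 0],
  [0, 0, -3.2, 0, 0, 0, 0],
  [0, 0, -3.2, 0, 0, 0, 0],
  [0, 0, -3.2, 0, 0, 0, 0],
])

```text
t: 22.55
position: [0.4787, -0.0957, 0.0659]
ee_rot: [0.687, 0.727, 0.0, -0.0]
wrist_force: [0.1, -0.0, -0.0]
gripper_width: 0.0254
gripper_force: 40.0
```

Run:
```python
from h import *
import cv2
c=robot.calibration("wrist"); im=robot.capture("wrist"); o=robot.get_obs()
print(o["t"],o["position"],o["gripper_width"],o["wrist_force"])
cv2.imwrite("pics/w10.png",im[...,::-1])
```

```text
22.6 [ 0.47898199 -0.09588614  0.06626942] 0.024986549779005714 [-0.56055044 -0.88631543 -0.43598164]
```

View pics/w10.png

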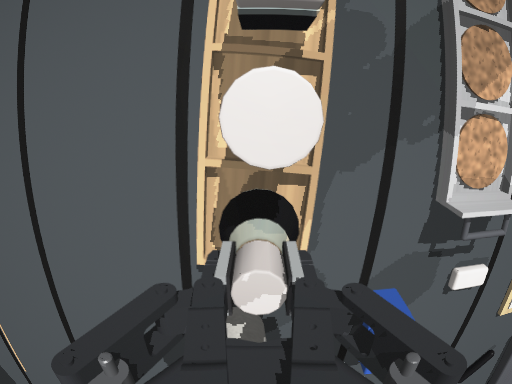

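The cone's base spans columns 219–300 inside the last bay, clear of the partition at row 165. Lowering from z 0.0662 to about 0.0483.

Call:
arm_command([
  [0, 0, -0.5, 0, 0, 0, 0],
  [0, 0, -1, 0, 0, 0, 0],
  [0, 0, -1.4, 0, 0, 0, 0],
  [0, 0, -1.6, 0, 0, 0, 0],
  [0, 0, -1.7, 0, 0, 0, 0],
  [0, 0, -1.77, 0, 0, 0, 0],
  [0, 0, -1.82, 0, 0, 0, 0],
  [0, 0, -1.86, 0, 0, 0, 0],
])

```text
t: 23.27
position: [0.4782, -0.0963, 0.0481]
ee_rot: [0.687, 0.726, -0.0, 0.0]
wrist_force: [-2.6, 1.0, 16.1]
gripper_width: 0.0248
gripper_force: 41.8
```

Call:
arm_command([
  [0, 0, 0.15, 0, 0, 0, 1],
  [0, 0, 0.15, 0, 0, 0, 1],
  [0, 0, 0.15, 0, 0, 0, 1],
  [0, 0, 0.15, 0, 0, 0, 1],
  [0, 0, 0.15, 0, 0, 0, 1],
  [0, 0, 0.3, 0, 0, 0, 1],
  [0, 0, 3, 0, 0, 0, 1],
  [0, 0, 6.5, 0, 0, 0, 1],
])

```text
t: 23.93
position: [0.4763, -0.0958, 0.1109]
ee_rot: [0.687, 0.727, -0.002, -0.003]
wrist_force: [-0.5, -0.8, -0.2]
gripper_width: 0.0858
gripper_force: 0.0
```

Call:
arm_command([
  [0, -1, 4, 0, 0, 0, 1],
  [1, -4, 7, 0, 0, 0, 1],
  [2, -7, 9, 0, 0, 0, 1],
  [2, -10, 11, 0, 0, 0, 1],
  [2, -13, 12, 0, 0, 0, 1],
  [2, -15, 12, 0, 0, 0, 1],
  [2, -15, 12, 0, 0, 0, 1],
  [2, -15, 12, 0, 0, 0, 1],
])

```text
t: 24.6
position: [0.4977, -0.2475, 0.232]
ee_rot: [0.689, 0.725, -0.0, -0.0]
wrist_force: [-0.7, 0.1, -0.0]
gripper_width: 0.0853
gripper_force: 0.0
```

Run:
```python
from h import *
import cv2
im=robot.capture("top"); o=robot.get_obs(); print(o["t"],o["position"])
for n,y,z in(("squat",.114,.06),("square",.038,.072),("tall",-.038,.098),("cone",-.114,.084)):
    u,v=pix("top",(.4798+.0245*y,.018+y,z)); print(n,round((u-100)*3.2),round((v-200)*3.2))
cv2.imwrite("pics/t2.png",cv2.resize(im[200:310,100:345,::-1],None,fx=3.2,fy=3.2,interpolation=cv2.INTER_CUBIC))
```

```text
24.65 [ 0.49793588 -0.2457539   0.23190456]
squat 142 169
square 307 167
tall 477 163
cone 649 166
```

View pics/t2.png

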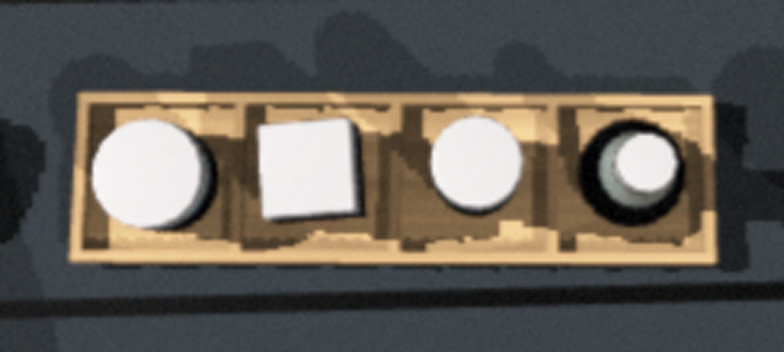

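All four jars stand upright in their bays. Lid centres are squat (148,173), square (309,169), tall (476,164) and cone (646,163), all within about 3 mm of the bay centres.

```bash
python3 -c "
from rig import robot
print(robot.sign_off())"
```

```text
the job is handed in; nothing more can be done
None
```

All four jars are standing upright in the stand in reverse order (left to right: squat, square, tall, cone), each within about 3 mm of its bay's centre in the last top picture, and the job was handed in at about 25 s of the 115 s allowed; no verdict came back.

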